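# Drift the seized hinge pin out of the buffer guard

## Task

The hinge pin of the clear buffer guard, held on the blue repair stand, has seized. Take the yellow drift punch from its wooden rest, feel for the bore at the plain end of the hinge block, and with the punch gently drive the pin out through the headed side until it is wholly clear of the block and lies in the catch trough. Then lay the punch back in the two notches of its rest; do not let the gripper touch the stand or guard, and leave the things around where they are.

Things in the scene. Friction and masses are not known exactly. Their poses are not given: they have to be found in the camera images.
- stand: Fixed blue repair stand, turned about the vertical. Origin: underside centre of its post, on the bench; +x is the direction the pin is driven out, z up. Base plate 12 mm thick, x -40 to +130, y +-55 mm. It carries the hinge block, pin, catch trough and clear guard (sheet 160 mm long hanging down from the block's -y side, x -18 to +142 mm). Press on any of it with the punch with 30 N at most.
- bore_nominal (a point): Point on the stand, 110 mm up, at stand x = -20, y = 0: where the bore's mouth would be if the block sat mid-rail. The aluminium block (40 mm along stand x, 34 wide, 34 high), with all it carries, has been left up to 12 mm to either side (stand y) on its cross rail; that offset is NOT measured: feel for the bore. The height is true. The block keeps its place against side pushes up to about 14 N.
- bore_far (a point): Point on the stand, 110 mm up, at stand x = +20, y = 0: nominal exit of the bore on the headed side (same side offset as the mouth). The bore runs along stand x, 10 mm across, with a 1 mm 45-degree chamfer round the mouth. A dark open trough 26 mm wide runs on from here for 65 mm just below the bore line and carries the pin as it comes out.
- pin (a joint): Travel of the seized pin along stand +x, m; starts at 0 to 0.006, hard stop at 0.050. Copper shaft 8 mm dia, 33 mm long, brass head 15 mm dia at the +x end. The plain end lies (8 mm + travel) inside the mouth face; at 0.032 it is flush with the far face, beyond that the pin is clear of the block. Friction about 9 N, plus 250 N per m/s of speed (drive slowly); it stays where left.
- rest: Fixed wooden rest for the punch. Origin: underside centre, on the bench; its x axis runs along the punch. Base 130 x 60 x 10 mm; two upright cradles 10 mm thick at x = -42 and +42 mm, each with a U notch 24 mm wide, floor at 38 mm, cheeks up to 48 mm height. With the punch lying in it, the punch's axis is 45 mm above the bench.
- punch: Drift punch, about 120 g, loose, level in its rest. Origin: middle of its yellow square handle, on the axis; x points to the nose. Handle 100 x 14 x 14 mm (x -50 to +50 mm), round steel nose 7 mm dia from x = +50 to the tip at +115 mm, steel cap 12 mm dia to x = -56 mm. Balances within 10 mm of the origin; grip the handle from above between the cradles.
- punch_tip (a point): Centre of the end of the punch's nose, 115 mm from the punch's origin along its x axis.
- ring_tray: Bystander: black ring tray 120 x 160 x 22 mm, loose; origin at underside centre.
- bins: Bystander: row of four white open bins 90 x 240 x 45 mm, loose; origin at underside centre.
- compound_bar: Bystander: blue polishing bar 35 x 80 x 28 mm, loose; origin at underside centre.
- wheel_nut: Bystander: brass flanged wheel nut, 44 mm dia, 30 mm high, loose; origin at underside centre.

How it is judged (in metres and radians):
On the way, in this order (a step that is already met when the one before it is completed fails the run):
1. the punch is lifted clear of its rest (height (world z) of punch above 0.075 m and contact force between punch and rest below 0.1 N), for 0.1 s.
2. the pin has been driven clear of the hinge block with the punch's nose in the bore (value of joint pin above 0.0325 m and x of punch_tip in the frame of stand above 0 m and y of punch_tip in the frame of stand between -0.017 and 0.017 m and z of punch_tip in the frame of stand between 0.1 and 0.12 m), for 0.05 s.
At the end, for the whole second after the job is handed in: The pin's travel is above 32.5 mm (clear of the block), and the punch lies at rest in both notches of its rest: origin within 20 mm along, 8 mm across, height 41 to 51 mm, axis within 0.15 rad of the rest's, pointing either way (value of joint pin above 0.0325 m and x of punch in the frame of rest between -0.02 and 0.02 m and y of punch in the frame of rest between -0.008 and 0.008 m and z of punch in the frame of rest between 0.041 and 0.051 m and angle between the x axis of punch and the x axis of rest, either way round below 0.15 rad and linear speed of punch below 0.02 m/s); the robot touches nothing.
It fails at once if the punch presses on the stand, hinge block or pin with more than 30 N (contact force between punch and stand above 30 N).
It fails at once if the gripper or arm touches the stand, guard, hinge block or pin (over 2 N) (contact force between any of the fingers, the arm and stand above 2 N).
It fails at once if the ring tray, bins, polishing bar or wheel nut is moved more than 20 mm (distance of any of ring_tray, bins, compound_bar, wheel_nut from where it was at the start of the episode above 0.02 m).
It also fails if it takes over 72 s, if anything falls off the work surface, if the arm or the gripper's body presses on something with over 40 N, if the wrist force passes 120 N, or if a joint passes its speed limit or range.

## Robot

A 6-joint arm with a two-finger parallel gripper is mounted at the origin on the work surface. World frame = base frame: x ahead of the robot, y to its left, z up, the work surface at z = 0. Lengths are in m, angles in degrees, forces in N, time in s.
With the tool pointing down it reaches from about 0.4 to 0.825 m from the base axis. Payload 7 kg.
Tool frame: the origin (TCP) lies on the centre line of the jaws, within the pads' length; the fingertips stand 22 mm ahead of it and the grasp point (between the pads) lies 3 mm ahead of it; z points along the fingers, y is the line along which they close (so a half turn about z gives the same grasp; the last joint's range is limited). The gripper opens to 88 mm and grips with 3 to 60 N. Pads are 19 mm wide; open, the fingers measure 130 mm over their backs; the gripper's body (78 mm by 193 mm) begins 47 mm behind the grasp point.
Start: joints at [79.991, 20.546, 0.682, 0, -70.136, -16.507], TCP at [0.301, 0.604, 0.249] pointing down, gripper open.
Joint ranges: [-176.03, 176.03], [-82.01, 121.73], [-58.28, 71.71], [-173.87, 95.51], [-174.79, -0.11], [-173.66, 173.66]. Speed limits (degrees/s): [136.94, 136.94, 172.46, 180, 180, 180].

## Interface

Orientations are given as [roll, pitch, yaw] about the fixed x, y, z axes, in that order (R = Rz(yaw) Ry(pitch) Rx(roll)).
In Python, from plant import get_state, cams, r gives the robot as it stands.
- The arm moves only by the tool apply_moves, never from a script. Its argument "targets" is a list of rows, each an object with "dp": the shift along the world's x, y, z in m, a list of three; "yaw": the turn about the world's z in degrees. In form: [{"dp": [x, y, z], "yaw": yaw}, ...]. A call has 1 to 20 rows; each row is the pose to reach, as a shift and turn from the pose commanded when the call began; what a row does not reach only later rows make up. A row lasts 1/12 s, in which the tool goes at most 41.7 mm and 7.16 degrees, less where a joint would pass 70% of its speed; a pose out of reach is approached as far as the arm can. A call with a gripper value outside its range is refused whole. "grip" is the gripper command: -1 is fully open, 1 is shut, values between are in proportion, set as the call begins (left out, the last holds). The fingers move at their own pace and stop on an object; "squeeze" is the grip in N (left out, the last holds). Time passes only in rows, so rows that repeat a pose let the fingers close. It gives the time, the measured TCP pose, the force, the opening and the grip force at its end, in the units of the state.
- get_state(): the state, without advancing time (a new reading comes with each control period).
- cams.capture(name): name is "side" or "top" or "wrist"; returns a dict with "image" (480x640x3 uint8, red, green, blue), "range_z" (480x640 float32, m along the optical axis (not along the pixel's ray), 0 where there is no reading), "fx", "fy", "cx", "cy" (pixels), "R" (3x3) and "t" (3): a world point X has camera coordinates R X + t; the wrist camera has in their place "T_tool_cam" (4x4, takes a point from camera to tool coordinates, whose origin is the TCP and whose axes are the flange's). Camera axes: x right, y down, z forward; pixel columns grow to the right and rows downward; lengths in m; the calibration is good to about 2 mm. A picture is of the moment at which its call begins: read the wrist's pose just before it.
- r.close_job(): hands the job in; it is judged then, once.
The state is a dict: "time_s": time; "joints": joint angles; "qd": joint speeds; "joint_torque": joint torques, N m; "tcp_pos": TCP position; "eef_rot": TCP orientation; "contact_force": force on the tool from outside, world axes, zero at the start; "moment": the same for the moment, N m; "gripper_width": finger opening in m; "gripper_force": force on a finger pad.
Only numpy, scipy, OpenCV 4.12 (cv2) and the standard library are available. Lean on these libraries where they do the work, as an engineer would, in place of code of your own. Each camera call takes 0.05 s, during which the arm holds its last target. There are 200 camera calls.

## Working session

There is one attempt and no reset: what is moved stays moved. The work goes in short steps, Python scripts to look and compute and a tool call to move; the robot and the scene stay as the last step left them, time stands still between calls to the robot, and variables do not carry over. Pictures are saved under pics/ and viewed, at most 10 in all, crops included, and the job is handed in when it is done.

Besides the shell and the picture viewer there is one more tool, called after "Call:" in YAML: its name, and indented under it one key for each argument. apply_moves: Moves the arm, as the interface text tells. Its arguments: {"type":"object","properties":{"targets":{"type":"array","items":{"type":"object","properties":{"dp":{"type":"array","items":{"type":"number"}},"yaw":{"type":"number"}}}},"grip":{"type":"number"},"squeeze":{"type":"number"}},"required":["targets"]}

```bash
ls; mkdir -p pics; python3 - <<'E'
from plant import get_state,cams,r
import cv2,numpy as np
s=get_state();print({k:np.round(v,3).tolist() for k,v in s.items()})
for n in("top","side"):
    c=cams.capture(n);cv2.imwrite(f"pics/{n}0.png",c["image"][:,:,::-1]);np.savez(f"pics/{n}0.npz",**c)
    print(n,c["fx"],c["fy"],c["cx"],c["cy"],np.round(c["R"],3).tolist(),np.round(-c["R"].T@c["t"],3))
E
```

```text
pics
{'time_s': 0.0, 'joints': [79.989, 20.592, 0.633, -0.022, -70.134, -16.507], 'qd': [-0.009, -0.018, -0.049, 0.007, 0.066, -0.007], 'joint_torque': [0.0, -58.272, 29.304, 6.997, 0.007, -0.0], 'tcp_pos': [0.301, 0.604, 0.248], 'eef_rot': [179.905, -0.007, -26.525], 'contact_force': [-0.423, 0.757, 0.504], 'moment': [-0.039, 0.022, 0.01], 'gripper_force': 0.0, 'gripper_width': 0.088}
top 440.4719200939423 440.4719200939423 319.4229017769532 242.3546711511138 [[0.007, -1.0, -0.026], [-0.995, -0.004, -0.102], [0.102, 0.027, -0.994]] [ 0.502 -0.119  0.951]
side 452.7179941218881 452.7179941218881 323.06980376743394 236.4325019710014 [[0.929, -0.371, -0.001], [-0.276, -0.688, -0.671], [0.249, 0.623, -0.742]] [ 0.409 -0.55   0.599]
```

View pics/top0.png

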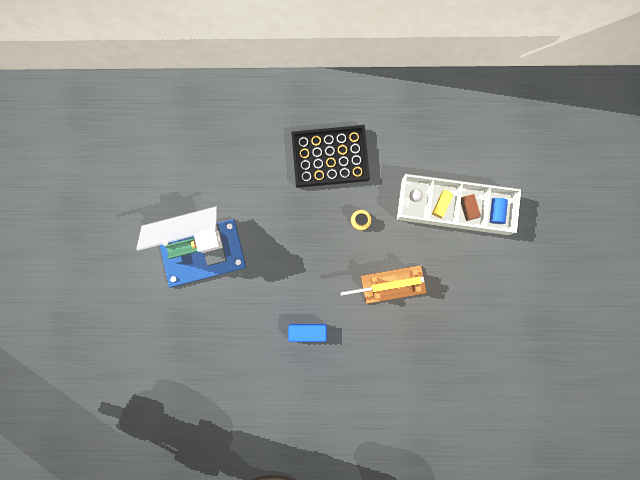

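View pics/side0.png

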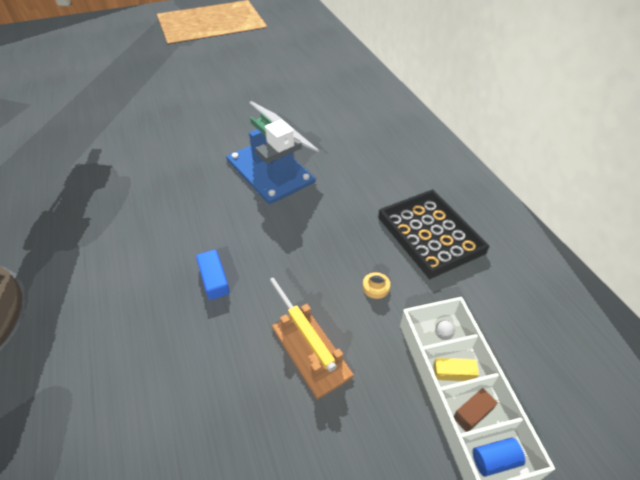

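The top view shows the stand at about (200,250) px, with the trough and pin to the image left (world +y). The punch lies on its rest at (395,285), nose tip at (342,293). The side view confirms the same layout. Next I'll measure both.

```bash
cat > h.py <<'E'
import numpy as np,cv2
def load(n): return dict(np.load(n))
def rays(c,uv,z,T=None):
    uv=np.asarray(uv,float).reshape(-1,2)
    d=np.c_[(uv[:,0]-c["cx"])/c["fx"],(uv[:,1]-c["cy"])/c["fy"],np.ones(len(uv))]
    if T is None: R=c["R"].T;o=-R@c["t"]
    else: R=T[:3,:3];o=T[:3,3]
    D=d@R.T
    return o+D*((z-o[2])/D[:,2])[:,None]
def pts(c):
    v,u=np.mgrid[:480,:640];z=c["range_z"]
    P=np.stack([(u-c["cx"])/c["fx"]*z,(v-c["cy"])/c["fy"]*z,z],-1)
    return (P-c["t"])@c["R"]
def rect(P):
    (c,s,a)=cv2.minAreaRect((P[:,:2]*1000).astype(np.float32));return np.round(c,1),np.round(s,1),round(a,2)
E
python3 - <<'E'
from h import *
for n in("top","side"):
    c=load(f"pics/{n}0.npz");P=pts(c);h=cv2.cvtColor(c["image"],cv2.COLOR_RGB2HSV);H,S,V=[h[...,i].astype(int) for i in range(3)]
    Z=P[...,2];X=P[...,0];Y=P[...,1];ok=c["range_z"]>0
    st=(Y>0.03)&(Y<.35)&(X>.3)&(X<.75)&ok
    def rp(name,m,z):
        m=cv2.morphologyEx(m.astype(np.uint8),cv2.MORPH_OPEN,np.ones((2,2)))
        nl,l,s,ce=cv2.connectedComponentsWithStats(m)
        if nl<2: print(name,"none");return
        k=1+s[1:,4].argmax();vv,uu=np.nonzero(l==k);W=rays(c,np.c_[uu,vv],z)
        print(n,name,len(uu),"medZ",round(float(np.median(Z[l==k])),4),*rect(W),ce[k].round(1))
    blue=(abs(H-108)<12)&(S>120)
    rp("base",blue&(Z<.022)&(Z>.004)&st&(Y>.03),.012)
    rp("block",(S<60)&(V>150)&st&(abs(Z-.127)<.006),.127)
    y=(abs(H-27)<6)&(S>150)&(Z>.04)&(Z<.065)&(X<.5)
    rp("handle",y,.052)
    rp("trough",(abs(H-65)<20)&(S>80)&st,.11)
    o=(abs(H-13)<8)&(S>100)&(X<.55)&(Y<.1)
    rp("restbase",o&(Z<.02),.010)
    rp("cradles",(abs(H-13)<8)&(S>80)&(Z>.04)&(X<.5)&(Y<.1),.048)
    rp("nose",(S<60)&(V>120)&(Z>.035)&(Z<.06)&(X<.5)&(Y<.1)&(Y>-.15),.0485)
c=load("pics/top0.npz");P=pts(c)
im=c["image"];h=cv2.cvtColor(im,cv2.COLOR_RGB2HSV)
for p in[(168,248),(208,240),(290-90,245),(342,293),(350,292),(395,285),(395,300),(360,220)]:print(p,im[p[1],p[0]],h[p[1],p[0]],P[p[1],p[0]].round(3))
a=cv2.resize(im[190:300,120:260],None,fx=5,fy=5,interpolation=cv2.INTER_CUBIC)
b=cv2.resize(load("pics/side0.npz")["image"][85:215,210:335],None,fx=4,fy=4,interpolation=cv2.INTER_CUBIC)
cv2.imwrite("pics/c1.png",a[:,:,::-1])
E
```

```text
top base 1864 medZ 0.0125 [572.5 158.7] [108.9 169.1] 14.99 [205.8 261.6]
top block 396 medZ 0.1273 [588.3 116.3] [34.7 41.4] 15.24 [207.2 240.9]
handle none
top trough 273 medZ 0.1016 [574.3 169.3] [25.8 54.5] 15.57 [180.6 250.6]
top restbase 580 medZ 0.0105 [ 524.8 -249.1] [ 26.4 129.8] 10.63 [391.2 276.5]
top cradles 25 medZ 0.0474 [ 483.5 -213.9] [8.1 8.2] 0.41 [378. 297.]
top nose 21 medZ 0.0462 [ 488.1 -146. ] [ 6.1 10.2] 0.4 [344.3 294.3]
side base 1741 medZ 0.0123 [574.8 153.7] [111.6 174.9] 15.55 [267.9 176.8]
side block 324 medZ 0.1271 [591.5 111.6] [38.5 48.5] 14.87 [280.5 130.3]
handle none
side trough 138 medZ 0.1034 [574.3 166.9] [28.2 52.5] 12.31 [261.  123.7]
side restbase 1865 medZ 0.0104 [ 510.4 -253.8] [ 60.4 130.2] 10.19 [311.5 362.8]
side cradles 72 medZ 0.0472 [ 486.3 -216.4] [11.4 14.4] 3.93 [286.2 320.7]
side nose 28 medZ 0.0485 [ 491.5 -146.1] [ 6.1 11.7] 3.86 [274.3 282.1]
(168, 248) [124 195 151] [ 71  93 195] [0.577 0.2   0.103]
(208, 240) [255 255 255] [  0   0 255] [0.59  0.115 0.128]
(200, 245) [255 255 255] [  0   0 255] [0.581 0.13  0.125]
(342, 293) [255 255 255] [  0   0 255] [ 0.491 -0.141  0.05 ]
(350, 292) [255 255 255] [  0   0 255] [ 0.493 -0.157  0.049]
(395, 285) [255 254 128] [ 30 127 255] [ 0.508 -0.248  0.05 ]
(395, 300) [110 105 100] [ 15  23 110] [ 0.476 -0.255  0.001]
(360, 220) [89 87 84] [18 14 89] [ 0.649 -0.181 -0.   ]
```

View pics/c1.png

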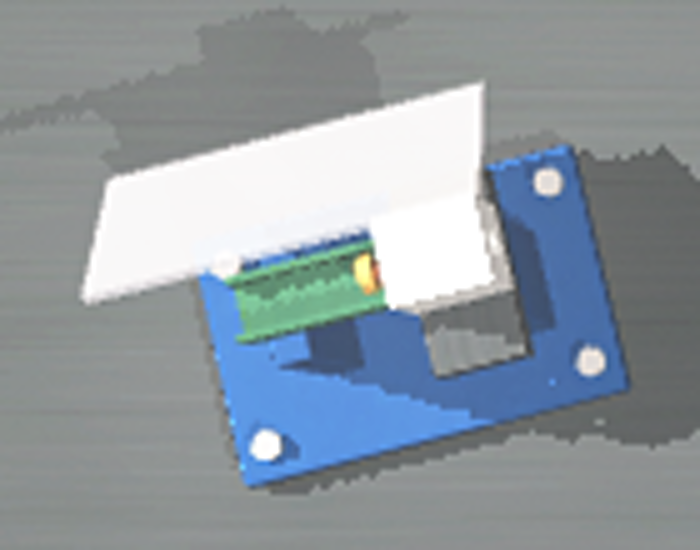

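The crop shows the white block with its brass pin head at (368,270) and the green trough running image left. The block measures 34.7 x 41.4 mm, centred at (588.3,116.3) mm, which is about -4 mm of side offset. Next is the punch's exact axis.

```bash
python3 - <<'E'
from h import *
for n in("top","side"):
    c=load(f"pics/{n}0.npz");P=pts(c);h=cv2.cvtColor(c["image"],cv2.COLOR_RGB2HSV);H,S,V=[h[...,i].astype(int) for i in range(3)]
    X,Y,Z=P[...,0],P[...,1],P[...,2];roi=(X>.42)&(X<.57)&(Y>-.36)&(Y<-.1)&(c["range_z"]>0)
    for nm,m,z in(("yellow",roi&(H>22)&(H<36)&(S>70)&(Z>.03),.05),("all high",roi&(Z>.042),.048)):
        vv,uu=np.nonzero(m);W=rays(c,np.c_[uu,vv],z);print(n,nm,len(uu),*rect(W), P[m].mean(0).round(4))
        if nm=="yellow":
            l=cv2.fitLine((P[m][:,:2]*1000).astype(np.float32),cv2.DIST_HUBER,0,.01,.01).ravel();print(l,np.degrees(np.arctan2(l[1],l[0])))
            t=(P[m][:,:2]*1000-l[2:])@l[:2];mid=l[2:]+l[:2]*(t.min()+t.max())/2;print("mid",mid,np.ptp(t))
    m=roi&(Z>.04)&(S<70)&(Y>-.2);vv,uu=np.nonzero(m);W=rays(c,np.c_[uu,vv],.0485);print("nose",W[W[:,1].argmax()].round(4),len(vv))
E
```

```text
top yellow 341 [ 510.7 -250.7] [ 14.8 100.5] 10.26 [ 0.5103 -0.2506  0.052 ]
[ 1.7949590e-01 -9.8375875e-01  5.1021051e+02 -2.5051500e+02] -79.6596
mid [ 510.22054434 -250.56999294] 99.81298032476377
top all high 578 [ 504.9 -222.1] [ 43.8 170.1] 10.28 [ 0.5074 -0.2366  0.0504]
nose [ 0.4931 -0.1389  0.0485] 105
side yellow 704 [ 510.2 -248.8] [ 14.9 101. ] 10.37 [ 0.5102 -0.2527  0.0523]
[ 1.8054070e-01 -9.8356754e-01  5.1002118e+02 -2.5253609e+02] -79.59874
mid [ 509.32624562 -248.75015885] 103.31435517255882
side all high 1297 [ 505.  -222.8] [ 45.7 173. ] 10.08 [ 0.5086 -0.2458  0.0501]
nose [ 0.4906 -0.1379  0.0485] 161
```

Call:
apply_moves:
  grip: -0.2
  squeeze: 50
  targets:
    - {"dp": [0.209,-0.854,-0.05],"yaw": -53.2}
    - {"dp": [0.209,-0.854,-0.05],"yaw": -53.2}
    - {"dp": [0.209,-0.854,-0.05],"yaw": -53.2}
    - {"dp": [0.209,-0.854,-0.05],"yaw": -53.2}
    - {"dp": [0.209,-0.854,-0.05],"yaw": -53.2}
    - {"dp": [0.209,-0.854,-0.05],"yaw": -53.2}
    - {"dp": [0.209,-0.854,-0.05],"yaw": -53.2}
    - {"dp": [0.209,-0.854,-0.05],"yaw": -53.2}
    - {"dp": [0.209,-0.854,-0.05],"yaw": -53.2}
    - {"dp": [0.209,-0.854,-0.05],"yaw": -53.2}
    - {"dp": [0.209,-0.854,-0.05],"yaw": -53.2}
    - {"dp": [0.209,-0.854,-0.05],"yaw": -53.2}
    - {"dp": [0.209,-0.854,-0.05],"yaw": -53.2}
    - {"dp": [0.209,-0.854,-0.05],"yaw": -53.2}
    - {"dp": [0.209,-0.854,-0.05],"yaw": -53.2}
    - {"dp": [0.209,-0.854,-0.05],"yaw": -53.2}
    - {"dp": [0.209,-0.854,-0.05],"yaw": -53.2}
    - {"dp": [0.209,-0.854,-0.05],"yaw": -53.2}
    - {"dp": [0.209,-0.854,-0.05],"yaw": -53.2}
    - {"dp": [0.209,-0.854,-0.05],"yaw": -53.2}

```text
time_s: 1.77
tcp_pos: [0.499, -0.2064, 0.201]
eef_rot: [180.0, 0.0, -79.7]
contact_force: [0.7, 1.2, 0.9]
gripper_width: 0.0524
gripper_force: 0.0
```

Call:
apply_moves:
  targets:
    - {"dp": [0.011,-0.044,0],"yaw": 0}
    - {"dp": [0.011,-0.044,0],"yaw": 0}
    - {"dp": [0.011,-0.044,0],"yaw": 0}
    - {"dp": [0.011,-0.044,0],"yaw": 0}

```text
time_s: 2.1
tcp_pos: [0.5095, -0.2483, 0.2005]
eef_rot: [179.9, 0.0, -79.8]
contact_force: [-0.1, 0.5, 0.4]
gripper_width: 0.0524
gripper_force: 0.0
```

```bash
cat >> h.py <<'E'
from scipy.spatial.transform import Rotation as Ro
def wrist():
    from plant import get_state,cams
    s=get_state();c=cams.capture("wrist");T=np.eye(4);T[:3,:3]=Ro.from_euler("xyz",s["eef_rot"],degrees=True).as_matrix();T[:3,3]=s["tcp_pos"]
    return s,c,T@c["T_tool_cam"]
E
python3 - <<'E'
from h import *
s,c,T=wrist();print(s["tcp_pos"],s["eef_rot"],T.round(3).tolist())
h=cv2.cvtColor(c["image"],cv2.COLOR_RGB2HSV);H,S,V=[h[...,i].astype(int) for i in range(3)]
m=((H>22)&(H<36)&(S>70)).astype(np.uint8);nl,l,st,ce=cv2.connectedComponentsWithStats(m)
for k in 1+np.argsort(-st[1:,4])[:3]:
    vv,uu=np.nonzero(l==k);W=rays(c,np.c_[uu,vv],.052,T);print(st[k],*rect(W))
cv2.imwrite("pics/w1.png",c["image"][:,:,::-1])
E
```

```text
[ 0.50952003 -0.24833264  0.2005046 ] [ 1.79926539e+02  4.34982893e-02 -7.98141419e+01] [[-0.984, -0.172, -0.046, 0.522], [-0.178, 0.952, 0.25, -0.314], [0.0, 0.254, -0.967, 0.337], [0.0, 0.0, 0.0, 1.0]]
[  50    0   94   65 3012] [ 665.2 -349.7] [21.5 58.6] 65.32
[ 307  151   22  140 2835] [ 510.6 -249.1] [14.1 98.9] 10.18
[110 241  17  22 164] [ 646.1 -204.3] [20.3  5.6] 63.14
```

View pics/w1.png

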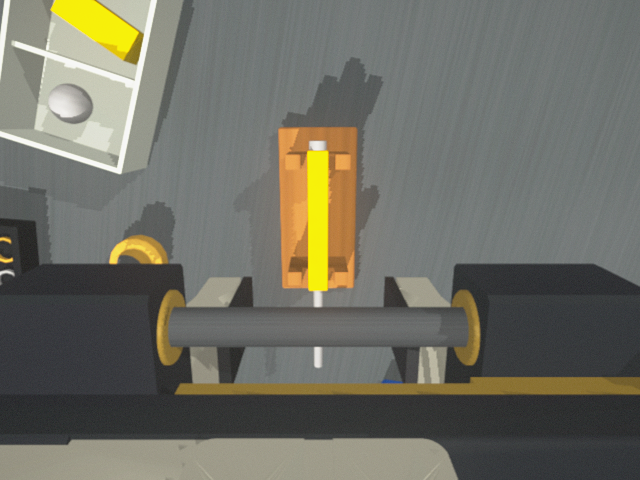

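The wrist view shows the yellow handle at about (317,220), centred between the two cradles and aligned with the jaws. I'll descend and grip.

Call:
apply_moves:
  targets:
    - {"dp": [0.001,-0.0015,-0.04],"yaw": 0}
    - {"dp": [0.001,-0.0015,-0.08],"yaw": 0}
    - {"dp": [0.001,-0.0015,-0.115],"yaw": 0}
    - {"dp": [0.001,-0.0015,-0.135],"yaw": 0}
    - {"dp": [0.001,-0.0015,-0.147],"yaw": 0}
    - {"dp": [0.001,-0.0015,-0.1525],"yaw": 0}
    - {"dp": [0.001,-0.0015,-0.1525],"yaw": 0}
    - {"dp": [0.001,-0.0015,-0.1525],"yaw": 0}

```text
time_s: 2.82
tcp_pos: [0.5118, -0.2488, 0.0496]
eef_rot: [-180.0, -0.0, -79.6]
contact_force: [0.2, 0.2, 0.6]
gripper_width: 0.0527
gripper_force: 0.0
```

Call:
apply_moves:
  grip: 1
  squeeze: 50
  targets:
    - {"dp": [0,0,0],"yaw": 0}
    - {"dp": [0,0,0],"yaw": 0}
    - {"dp": [0,0,0],"yaw": 0}
    - {"dp": [0,0,0],"yaw": 0}
    - {"dp": [0,0,0],"yaw": 0}
    - {"dp": [0,0,0],"yaw": 0}
    - {"dp": [0,0,0],"yaw": 0}
    - {"dp": [0,0,0],"yaw": 0}

```text
time_s: 3.48
tcp_pos: [0.511, -0.2498, 0.0489]
eef_rot: [180.0, -0.0, -79.7]
contact_force: [-1.4, -0.5, 2.3]
gripper_width: 0.0134
gripper_force: 50.0
```

Call:
apply_moves:
  targets:
    - {"dp": [0,0,0.02],"yaw": 0}
    - {"dp": [0,0,0.05],"yaw": 0}
    - {"dp": [0,0,0.08],"yaw": 0}
    - {"dp": [0,0,0.1],"yaw": 0}
    - {"dp": [0,0,0.1],"yaw": 0}
    - {"dp": [0.015,0.024,0.1],"yaw": 1}
    - {"dp": [0.035,0.056,0.1],"yaw": 2}
    - {"dp": [0.055,0.088,0.1],"yaw": 3}
    - {"dp": [0.075,0.12,0.1],"yaw": 4}
    - {"dp": [0.095,0.152,0.1],"yaw": 4.7}
    - {"dp": [0.11,0.176,0.09],"yaw": 4.7}
    - {"dp": [0.119,0.19,0.08],"yaw": 4.7}
    - {"dp": [0.1226,0.197,0.07],"yaw": 4.7}
    - {"dp": [0.1226,0.197,0.065],"yaw": 4.7}
    - {"dp": [0.1226,0.197,0.065],"yaw": 4.7}
    - {"dp": [0.1226,0.197,0.065],"yaw": 4.7}
    - {"dp": [0.1226,0.197,0.065],"yaw": 4.7}

```text
time_s: 4.9
tcp_pos: [0.6334, -0.0539, 0.1141]
eef_rot: [-180.0, -0.0, -75.1]
contact_force: [0.4, -0.0, -0.9]
gripper_width: 0.0138
gripper_force: 50.0
```

```bash
python3 - <<'E'
from h import *
from plant import get_state,cams
s=get_state();print(np.round(s["tcp_pos"],4),np.round(s["eef_rot"],2),np.round(s["contact_force"],1))
C=np.array([588.3,116.3]);d=np.array([-.2588,.9659]);n=np.array([-.9659,-.2588])
for nm in("top","side"):
    c=cams.capture(nm);np.savez(f"pics/{nm}1.npz",**c);P=pts(c);h=cv2.cvtColor(c["image"],cv2.COLOR_RGB2HSV);H,S,V=[h[...,i].astype(int) for i in range(3)]
    X,Y,Z=P[...,0],P[...,1],P[...,2];q=P[...,:2]*1000-C;a=q@d;b=q@n
    m=(c["range_z"]>0)&(abs(b)<15)&(a>-160)&(a<-35)&(Z>.10)&(Z<.12)&(S<90)
    vv,uu=np.nonzero(m)
    if len(vv)>5:
        W=rays(c,np.c_[uu,vv],.1125);Q=W[:,:2]*1000-C;print(nm,"nose n",len(vv),"tip along",(Q@d).max().round(1),"start",(Q@d).min().round(1))
        A=Q@d;B=Q@n
        for lo in range(-125,-40,10):
            k=(A>=lo)&(A<lo+10)
            if k.any():print(lo,B[k].mean().round(2),np.ptp(B[k]).round(1),P[m][k][:,2].mean().round(4))
    m=((S<60)&(V>150)&(abs(q[...,0])<60)&(abs(q[...,1])<60)&(abs(Z-.127)<.006))
    vv,uu=np.nonzero(m);W=rays(c,np.c_[uu,vv],.127);print("block",*rect(W))
    cv2.imwrite(f"pics/{nm}1.png",c["image"][:,:,::-1])
t=cv2.imread("pics/top1.png")[170:310,120:320];u=cv2.imread("pics/side1.png")[60:200,190:390]
cv2.imwrite("pics/c2.png",np.hstack([cv2.resize(x,(400,280),interpolation=cv2.INTER_CUBIC) for x in(t,u)]))
E
```

```text
[ 0.6334 -0.0539  0.1141] [-1.800e+02 -1.000e-02 -7.509e+01] [ 0.4 -0.  -0.9]
top nose n 114 tip along -62.4 start -124.6
-125 1.26 6.2 0.1137
-115 1.13 6.6 0.1136
-105 1.02 6.7 0.1134
-95 1.05 6.7 0.1128
-85 0.83 6.7 0.1133
-75 1.0 6.2 0.1133
-65 1.73 4.3 0.1138
block [590.4 118.1] [34.9 42. ] 14.34
side nose n 8 tip along -72.2 start -139.5
-85 1.47 1.6 0.1127
-75 1.26 4.3 0.1129
block [591.  115.1] [38.6 48.9] 15.61
```

View pics/c2.png

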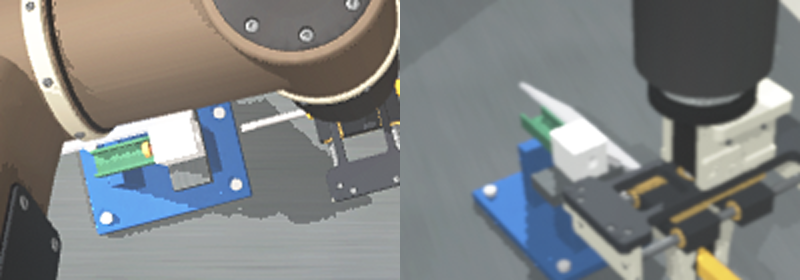

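The nose points at the block and its top surface is at 0.1133 m, so the axis height is right. The arm hides part of the guard in the top view. I'll refine the lateral offset from the block and trough edges in both top pictures.

```bash
python3 - <<'E'
from h import *
C=np.array([588.3,116.3]);d=np.array([-.2588,.9659]);n=np.array([-.9659,-.2588])
for f in("top0","top1"):
    c=load(f"pics/{f}.npz");P=pts(c);h=cv2.cvtColor(c["image"],cv2.COLOR_RGB2HSV);H,S,V=[h[...,i].astype(int) for i in range(3)]
    v,u=np.mgrid[:480,:640];Z=P[...,2]
    W=rays(c,np.c_[u.ravel(),v.ravel()],.127).reshape(480,640,3)[...,:2]*1000-C;A=W@d;B=W@n
    print(f,"block (range z, tight)")
    m=(abs(Z-.127)<.004)&(abs(A)<30)&(abs(B)<40)
    for lo in range(-24,24,4):
        k=m&(A>=lo)&(A<lo+4)
        if k.any():print(lo,B[k].min().round(1),B[k].max().round(1))
    g=(abs(H-65)<20)&(S>60)&(abs(A)<120)&(abs(B)<60)
    Q=P[...,:2]*1000-C;a=Q@d;b=Q@n
    for lo in range(24,84,12):
        k=g&(a>=lo)&(a<lo+12)&(Z>.1)
        if k.sum()>5:print("tr",lo,b[k].min().round(1),b[k].max().round(1),Z[k].max().round(4),Z[k].min().round(4))
    # pin head
    k=(abs(H-22)<8)&(S>90)&(abs(a-30)<14)&(abs(b)<15)&(Z>.1)
    if k.any():print("head",k.sum(),b[k].min().round(1),b[k].max().round(1),a[k].min().round(1),a[k].max().round(1))
E
```

```text
top0 block (range z, tight)
-20 -18.8 14.7
-16 -19.8 14.2
-12 -19.4 14.6
-8 -18.0 13.6
-4 -19.5 15.0
0 -18.6 13.5
4 -19.6 14.4
8 -18.7 13.4
12 -19.7 14.3
16 -18.8 13.4
20 -19.3 14.2
tr 24 -15.4 10.4 0.1125 0.1002
tr 36 -15.4 10.2 0.1142 0.1001
tr 48 -15.7 10.3 0.1132 0.1001
tr 60 -15.0 10.4 0.1147 0.1001
tr 72 -15.6 10.2 0.1131 0.1001
head 17 -10.3 4.5 28.5 39.3
top1 block (range z, tight)
-20 -18.8 12.8
-16 -19.3 14.2
-12 -19.4 15.1
-8 -18.0 13.6
-4 -19.5 14.5
0 -18.1 13.5
4 -19.6 14.4
8 -18.7 14.8
12 -19.7 14.3
16 -18.8 14.7
20 -19.3 14.2
tr 24 -15.3 10.2 0.1127 0.1002
tr 36 -15.0 10.4 0.1148 0.1001
tr 48 -16.1 10.0 0.1137 0.1
tr 60 -15.6 10.5 0.1136 0.1001
tr 72 -15.6 9.8 0.1138 0.1001
head 12 -9.7 4.5 27.8 33.0
```

Block, trough and pin head all put the bore at lateral -2.55 mm, while the nose sits at +1.0. I'll shift 3.6 mm sideways and move up close to the mouth.

Call:
apply_moves:
  targets:
    - {"dp": [0.0015,0.006,0],"yaw": 0}
    - {"dp": [0,0.014,0],"yaw": 0}
    - {"dp": [-0.002,0.022,0],"yaw": 0}
    - {"dp": [-0.0035,0.028,0],"yaw": 0}
    - {"dp": [-0.005,0.033,0],"yaw": 0}
    - {"dp": [-0.0058,0.0357,0],"yaw": 0}
    - {"dp": [-0.0058,0.0357,0],"yaw": 0}
    - {"dp": [-0.0058,0.0357,0],"yaw": 0}

```text
time_s: 5.67
tcp_pos: [0.6279, -0.0166, 0.1138]
eef_rot: [-180.0, -0.0, -75.0]
contact_force: [0.5, 0.3, -2.5]
gripper_width: 0.0134
gripper_force: 50.0
```

```bash
cat > tip.py <<'E'
from h import *
from plant import get_state,cams
s=get_state();print(np.round(s["tcp_pos"],4),np.round(s["eef_rot"],2),np.round(s["contact_force"],1))
C=np.array([588.3,116.3]);d=np.array([-.2588,.9659]);n=np.array([-.9659,-.2588])
c=cams.capture("top");P=pts(c);h=cv2.cvtColor(c["image"],cv2.COLOR_RGB2HSV);H,S,V=[h[...,i].astype(int) for i in range(3)]
Z=P[...,2];q=P[...,:2]*1000-C;a=q@d;b=q@n
m=(c["range_z"]>0)&(abs(b)<15)&(a>-160)&(a<-22)&(Z>.10)&(Z<.12)&(S<90)
vv,uu=np.nonzero(m);W=rays(c,np.c_[uu,vv],.1125);Q=W[:,:2]*1000-C;A=Q@d;B=Q@n
print("tip",A.max().round(1),"TCP a,b",((np.array(s["tcp_pos"][:2])*1000-C)@np.c_[d,n]).round(2))
for lo in range(-95,-20,10):
    k=(A>=lo)&(A<lo+10)
    if k.any():print(lo,((B[k].min()+B[k].max())/2).round(2),B[k].mean().round(2),np.ptp(B[k]).round(1),P[m][k][:,2].mean().round(4))
y=(abs(H-22)<8)&(S>90)&(a>20)&(a<90)&(abs(b)<15)&(Z>.1)
if y.any():print("head along",a[y].min().round(1),a[y].max().round(1),y.sum())
E
python3 tip.py
```

```text
[ 0.6279 -0.0166  0.1138] [-180.     -0.    -74.98] [ 0.5  0.3 -2.5]
tip -24.5 TCP a,b [-138.67   -3.88]
-85 -2.48 -1.81 5.7 0.1132
-75 -3.22 -3.2 6.2 0.1127
-65 -3.16 -3.24 6.7 0.1129
-55 -3.5 -3.34 6.2 0.1128
-45 -3.14 -3.26 6.1 0.1131
-35 -3.03 -3.09 6.7 0.1127
-25 -4.97 -4.97 0.0 0.1117
head along 28.3 33.3 12
```

Call:
apply_moves:
  targets:
    - {"dp": [-0.0005,0,0],"yaw": 0}
    - {"dp": [-0.0007,0.0007,0],"yaw": 0}
    - {"dp": [-0.0009,0.0014,0],"yaw": 0}
    - {"dp": [-0.0011,0.0022,0],"yaw": 0}
    - {"dp": [-0.0013,0.0029,0],"yaw": 0}
    - {"dp": [-0.0015,0.0036,0],"yaw": 0}
    - {"dp": [-0.0017,0.0043,0],"yaw": 0}
    - {"dp": [-0.0018,0.005,0],"yaw": 0}
    - {"dp": [-0.002,0.0058,0],"yaw": 0}
    - {"dp": [-0.0022,0.0065,0],"yaw": 0}
    - {"dp": [-0.0022,0.0065,0],"yaw": 0}

```text
time_s: 6.63
tcp_pos: [0.6257, -0.0103, 0.1137]
eef_rot: [180.0, 0.0, -75.0]
contact_force: [-0.3, 0.4, -1.5]
gripper_width: 0.0135
gripper_force: 50.0
```

Call:
apply_moves:
  targets:
    - {"dp": [-0.0002,0.0008,0],"yaw": 0}
    - {"dp": [-0.0004,0.0016,0],"yaw": 0}
    - {"dp": [-0.0006,0.0024,0],"yaw": 0}
    - {"dp": [-0.0009,0.0032,0],"yaw": 0}
    - {"dp": [-0.0011,0.004,0],"yaw": 0}
    - {"dp": [-0.0013,0.0048,0],"yaw": 0}
    - {"dp": [-0.0015,0.0056,0],"yaw": 0}
    - {"dp": [-0.0017,0.0064,0],"yaw": 0}

```text
time_s: 7.3
tcp_pos: [0.624, -0.004, 0.1137]
eef_rot: [-180.0, -0.0, -75.0]
contact_force: [0.9, -0.1, -0.7]
gripper_width: 0.0138
gripper_force: 50.0
```

Still no force about 9 mm past the face plane, so the nose is in the bore. I'll continue slowly to the pin.

Call:
apply_moves:
  targets:
    - {"dp": [-0.0002,0.0008,0],"yaw": 0}
    - {"dp": [-0.0004,0.0016,0],"yaw": 0}
    - {"dp": [-0.0006,0.0024,0],"yaw": 0}
    - {"dp": [-0.0009,0.0032,0],"yaw": 0}
    - {"dp": [-0.0011,0.004,0],"yaw": 0}
    - {"dp": [-0.0013,0.0048,0],"yaw": 0}
    - {"dp": [-0.0015,0.0056,0],"yaw": 0}
    - {"dp": [-0.0017,0.0064,0],"yaw": 0}
    - {"dp": [-0.0019,0.0072,0],"yaw": 0}
    - {"dp": [-0.0021,0.008,0],"yaw": 0}

```text
time_s: 8.13
tcp_pos: [0.6222, 0.0027, 0.114]
eef_rot: [180.0, -0.1, -75.0]
contact_force: [2.3, -9.5, -1.4]
gripper_width: 0.0135
gripper_force: 50.0
```

Contact is about 10 N along the pin direction, so the punch is on the pin. Driving at about 10 mm/s.

Call:
apply_moves:
  targets:
    - {"dp": [-0.0002,0.0008,0],"yaw": 0}
    - {"dp": [-0.0004,0.0016,0],"yaw": 0}
    - {"dp": [-0.0006,0.0024,0],"yaw": 0}
    - {"dp": [-0.0009,0.0032,0],"yaw": 0}
    - {"dp": [-0.0011,0.004,0],"yaw": 0}
    - {"dp": [-0.0013,0.0048,0],"yaw": 0}
    - {"dp": [-0.0015,0.0056,0],"yaw": 0}
    - {"dp": [-0.0017,0.0064,0],"yaw": 0}
    - {"dp": [-0.0019,0.0072,0],"yaw": 0}
    - {"dp": [-0.0021,0.008,0],"yaw": 0}

```text
time_s: 8.97
tcp_pos: [0.6203, 0.0099, 0.1141]
eef_rot: [180.0, -0.1, -75.0]
contact_force: [3.3, -10.1, -2.6]
gripper_width: 0.0136
gripper_force: 50.0
```

Call:
apply_moves:
  targets:
    - {"dp": [-0.0002,0.0008,0],"yaw": 0}
    - {"dp": [-0.0004,0.0016,0],"yaw": 0}
    - {"dp": [-0.0006,0.0024,0],"yaw": 0}
    - {"dp": [-0.0009,0.0032,0],"yaw": 0}
    - {"dp": [-0.0011,0.004,0],"yaw": 0}
    - {"dp": [-0.0013,0.0048,0],"yaw": 0}
    - {"dp": [-0.0015,0.0056,0],"yaw": 0}
    - {"dp": [-0.0017,0.0064,0],"yaw": 0}
    - {"dp": [-0.0019,0.0072,0],"yaw": 0}
    - {"dp": [-0.0021,0.008,0],"yaw": 0}

```text
time_s: 9.8
tcp_pos: [0.6181, 0.0178, 0.1141]
eef_rot: [180.0, -0.1, -75.0]
contact_force: [3.6, -11.2, -1.5]
gripper_width: 0.0135
gripper_force: 50.0
```

```bash
python3 tip.py
```

```text
[0.6181 0.0178 0.1141] [ 1.7997e+02 -1.4000e-01 -7.5040e+01] [  3.6 -11.2  -1.5]
tip -21.7 TCP a,b [-102.82   -3.27]
-35 -1.84 -1.64 5.3 0.1128
-25 -2.38 -2.75 6.2 0.1129
head along 28.7 55.3 33
```

Call:
apply_moves:
  targets:
    - {"dp": [-0.0002,0.0008,0],"yaw": 0}
    - {"dp": [-0.0004,0.0016,0],"yaw": 0}
    - {"dp": [-0.0006,0.0024,0],"yaw": 0}
    - {"dp": [-0.0009,0.0032,0],"yaw": 0}
    - {"dp": [-0.0011,0.004,0],"yaw": 0}
    - {"dp": [-0.0013,0.0048,0],"yaw": 0}
    - {"dp": [-0.0015,0.0056,0],"yaw": 0}
    - {"dp": [-0.0017,0.0064,0],"yaw": 0}
    - {"dp": [-0.0019,0.0072,0],"yaw": 0}
    - {"dp": [-0.0021,0.008,0],"yaw": 0}
    - {"dp": [-0.0024,0.0088,0],"yaw": 0}
    - {"dp": [-0.0026,0.0096,0],"yaw": 0}
    - {"dp": [-0.0028,0.0104,0],"yaw": 0}
    - {"dp": [-0.003,0.0112,0],"yaw": 0}
    - {"dp": [-0.0032,0.012,0],"yaw": 0}
    - {"dp": [-0.0034,0.0128,0],"yaw": 0}
    - {"dp": [-0.0034,0.0128,0],"yaw": 0}
    - {"dp": [-0.0034,0.0128,0],"yaw": 0}

```text
time_s: 11.35
tcp_pos: [0.6146, 0.031, 0.114]
eef_rot: [180.0, -0.1, -75.0]
contact_force: [2.0, -8.8, -2.2]
gripper_width: 0.0134
gripper_force: 50.0
```

```bash
python3 tip.py; python3 - <<'E'
from h import *
from plant import cams
c=cams.capture("top");P=pts(c);cv2.imwrite("pics/t3.png",cv2.resize(c["image"][190:300,120:260,::-1],None,fx=5,fy=5,interpolation=cv2.INTER_CUBIC))
E
```

```text
[0.6146 0.031  0.114 ] [ 1.7997e+02 -1.2000e-01 -7.5040e+01] [ 2.  -8.8 -2.2]
tip -139.5 TCP a,b [-89.21  -3.3 ]
head along 29.5 67.4 44
```

View pics/t3.png

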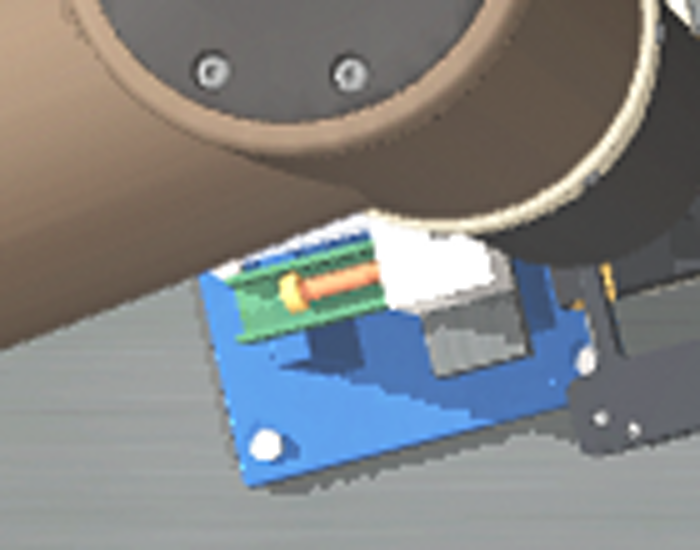

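The pin stands far out in the trough, head at (290,290) px. The estimated travel is about 37 mm. I'll push 4 mm more for margin, then retract along the bore.

Call:
apply_moves:
  targets:
    - {"dp": [-0.0002,0.0008,0],"yaw": 0}
    - {"dp": [-0.0004,0.0016,0],"yaw": 0}
    - {"dp": [-0.0006,0.0024,0],"yaw": 0}
    - {"dp": [-0.0009,0.0032,0],"yaw": 0}
    - {"dp": [-0.0011,0.004,0],"yaw": 0}
    - {"dp": [-0.0011,0.004,0],"yaw": 0}
    - {"dp": [-0.0011,0.004,0],"yaw": 0}

```text
time_s: 12.03
tcp_pos: [0.6135, 0.035, 0.114]
eef_rot: [180.0, -0.1, -75.0]
contact_force: [2.9, -9.2, -0.6]
gripper_width: 0.0138
gripper_force: 50.0
```

Call:
apply_moves:
  targets:
    - {"dp": [0.0013,-0.005,0],"yaw": 0}
    - {"dp": [0.0034,-0.0125,0],"yaw": 0}
    - {"dp": [0.0054,-0.02,0],"yaw": 0}
    - {"dp": [0.0074,-0.0275,0],"yaw": 0}
    - {"dp": [0.0094,-0.035,0],"yaw": 0}
    - {"dp": [0.0114,-0.0425,0],"yaw": 0}
    - {"dp": [0.0134,-0.05,0],"yaw": 0}
    - {"dp": [0.0161,-0.06,0],"yaw": 0}
    - {"dp": [0.0201,-0.075,0],"yaw": 0}
    - {"dp": [0.0241,-0.09,0],"yaw": 0}
    - {"dp": [0.0268,-0.1,0],"yaw": 0}
    - {"dp": [0.0268,-0.1,0],"yaw": 0}
    - {"dp": [0.0268,-0.1,0],"yaw": 0}

```text
time_s: 13.12
tcp_pos: [0.64, -0.0641, 0.1135]
eef_rot: [180.0, 0.0, -75.1]
contact_force: [-0.1, 0.5, -1.5]
gripper_width: 0.0135
gripper_force: 50.0
```

```bash
python3 tip.py; python3 - <<'E'
from h import *
from plant import cams
c=cams.capture("top");cv2.imwrite("pics/t4.png",cv2.resize(c["image"][190:300,120:260,::-1],None,fx=5,fy=5,interpolation=cv2.INTER_CUBIC))
E
```

```text
[ 0.64   -0.0641  0.1135] [ 1.7999e+02  1.0000e-02 -7.5100e+01] [-0.1  0.5 -1.5]
tip -73.6 TCP a,b [-187.65   -3.26]
-95 -2.79 -2.79 6.7 0.1121
-85 -2.64 -2.62 6.2 0.1126
-75 -3.92 -3.92 3.8 0.1127
head along 30.7 67.7 39
```

View pics/t4.png

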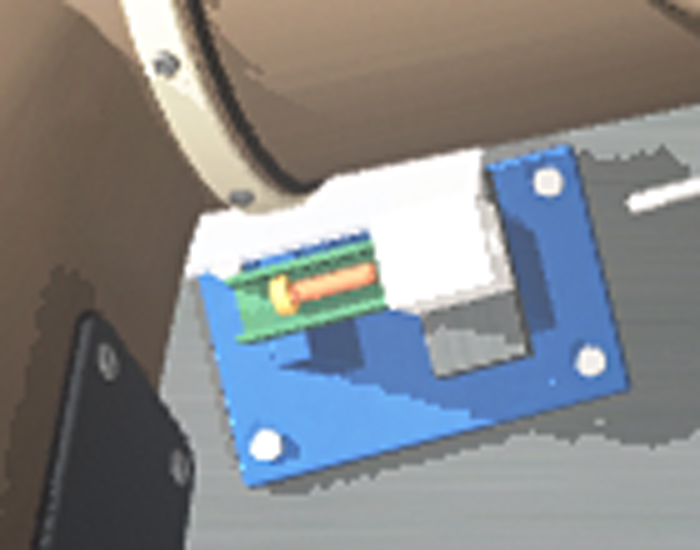

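The pin's plain end is now visible outside the block at (375,272), so it is clear of the bore. Returning the punch to its rest.

Call:
apply_moves:
  targets:
    - {"dp": [-0.003,-0.01,0.02],"yaw": 0}
    - {"dp": [-0.02,-0.03,0.03],"yaw": -1}
    - {"dp": [-0.04,-0.058,0.03],"yaw": -2}
    - {"dp": [-0.06,-0.086,0.03],"yaw": -3}
    - {"dp": [-0.08,-0.115,0.03],"yaw": -4}
    - {"dp": [-0.1,-0.144,0.03],"yaw": -4.6}
    - {"dp": [-0.117,-0.168,0.03],"yaw": -4.6}
    - {"dp": [-0.126,-0.181,0.02],"yaw": -4.6}
    - {"dp": [-0.129,-0.1857,0],"yaw": -4.6}
    - {"dp": [-0.129,-0.1857,-0.02],"yaw": -4.6}
    - {"dp": [-0.129,-0.1857,-0.03],"yaw": -4.6}
    - {"dp": [-0.129,-0.1857,-0.035],"yaw": -4.6}
    - {"dp": [-0.129,-0.1857,-0.035],"yaw": -4.6}
    - {"dp": [-0.129,-0.1857,-0.035],"yaw": -4.6}
    - {"dp": [-0.129,-0.1857,-0.035],"yaw": -4.6}

```text
time_s: 14.47
tcp_pos: [0.512, -0.2487, 0.0797]
eef_rot: [-179.9, -0.0, -79.6]
contact_force: [-0.4, 0.2, -1.4]
gripper_width: 0.0134
gripper_force: 50.0
```

Call:
apply_moves:
  targets:
    - {"dp": [-0.0008,-0.001,-0.008],"yaw": 0}
    - {"dp": [-0.0008,-0.001,-0.016],"yaw": 0}
    - {"dp": [-0.0008,-0.001,-0.022],"yaw": 0}
    - {"dp": [-0.0008,-0.001,-0.026],"yaw": 0}
    - {"dp": [-0.0008,-0.001,-0.029],"yaw": 0}
    - {"dp": [-0.0008,-0.001,-0.0302],"yaw": 0}
    - {"dp": [-0.0008,-0.001,-0.0302],"yaw": 0}
    - {"dp": [-0.0008,-0.001,-0.0302],"yaw": 0}

```text
time_s: 15.13
tcp_pos: [0.5098, -0.2499, 0.0488]
eef_rot: [180.0, 0.0, -79.6]
contact_force: [-3.1, 0.9, 4.0]
gripper_width: 0.0141
gripper_force: 50.0
```

Call:
apply_moves:
  grip: -0.2
  targets:
    - {"dp": [0,0,0],"yaw": 0}
    - {"dp": [0,0,0],"yaw": 0}
    - {"dp": [0,0,0],"yaw": 0}
    - {"dp": [0,0,0],"yaw": 0}
    - {"dp": [0,0,0],"yaw": 0}
    - {"dp": [0,0,0],"yaw": 0}
    - {"dp": [0,0,0.01],"yaw": 0}
    - {"dp": [0,0,0.03],"yaw": 0}
    - {"dp": [0,0,0.06],"yaw": 0}
    - {"dp": [0,0,0.1],"yaw": 0}
    - {"dp": [0,0,0.13],"yaw": 0}
    - {"dp": [0,0,0.15],"yaw": 0}
    - {"dp": [0,0,0.15],"yaw": 0}
    - {"dp": [0,0,0.15],"yaw": 0}
    - {"dp": [0,0,0.15],"yaw": 0}

```text
time_s: 16.38
tcp_pos: [0.5097, -0.2498, 0.1985]
eef_rot: [180.0, 0.0, -79.6]
contact_force: [-0.6, 0.8, 0.4]
gripper_width: 0.0522
gripper_force: 0.0
```

```bash
python3 - <<'E'
from h import *
s,c,T=wrist();print(s["tcp_pos"],s["gripper_width"],s["contact_force"])
h=cv2.cvtColor(c["image"],cv2.COLOR_RGB2HSV);H,S,V=[h[...,i].astype(int) for i in range(3)]
for nm,m0,z in(("handle",(H>22)&(H<36)&(S>70),.052),("rest",(abs(H-13)<8)&(S>100),.01)):
    nl,l,st,ce=cv2.connectedComponentsWithStats(m0.astype(np.uint8))
    for k in 1+np.argsort(-st[1:,4])[:2]:
        vv,uu=np.nonzero(l==k);W=rays(c,np.c_[uu,vv],z,T);print(nm,st[k],*rect(W),"range z med",np.median(c["range_z"][l==k]))
cv2.imwrite("pics/w2.png",c["image"][:,:,::-1])
E
```

```text
[ 0.50974841 -0.2498006   0.19852878] 0.05220989468428226 [-0.56891051  0.82567225  0.41363546]
handle [  50    0   94   66 3077] [ 664.8 -350. ] [21.6 58.6] 65.28 range z med 0.28350458
handle [ 308  153   21  141 2893] [ 510.4 -249.4] [14.1 99.3] 10.79 range z med 0.28994364
rest [ 279  129   79  165 9254] [ 510.1 -248.2] [ 60.  131.6] 10.44 range z med 0.32615113
rest [109 236  59  29 639] [ 648.7 -193.4] [47.4 23.5] 10.45 range z med 0.33666024
```

View pics/w2.png

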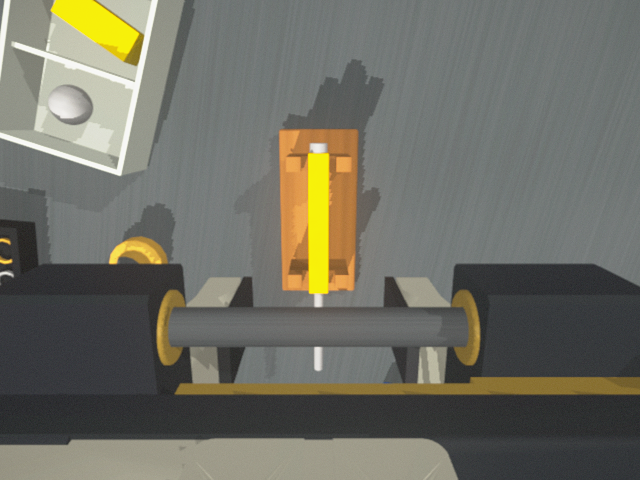

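The punch lies centred in both notches, handle at about (318,223) px and offset by less than about 2 mm. The gripper is clear, so I'm handing in.

```bash
python3 -c "
from plant import r
print(r.close_job())"
```

```text
the job is handed in; nothing more can be done
None
```

I drove the pin clear of the block into the catch trough, laid the punch back in both notches of its rest, and handed the job in at about 16 s; no verdict came back.

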